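# Seat the grooved block in its cam jig and lock it

## Robot

A 6-joint arm with a two-finger parallel gripper is mounted at the origin on a cart in front of the work surface, level with it; the furniture and walls round the work are solid. World frame = base frame: x ahead of the robot, y to its left, z up, the work surface at z = 0. Lengths are in mm, angles in degrees, forces in N, time in s.
With the tool pointing down it reaches from about 300 to 850 mm from the base axis. Payload 4.2 kg.
Tool frame: the origin (TCP) lies midway between the tips of the shut fingers; the grasp point (between the pads) lies 19 mm behind it (env.hold_point_z is the z of the grasp point in the tool frame, in mm); z points along the fingers, y is the direction in which the jaws open and shut (so a half turn about z gives the same grasp; the last joint's range is limited). The gripper opens to 91 mm and grips with 3 to 60 N. Pads are 32 mm wide; open, the fingers measure 118 mm over their backs; the gripper's body (76 mm by 178 mm) begins 60 mm behind the grasp point.
Start: joints at [-69.271, 18.312, 89.639, -0, 72.044, -1.146], TCP at [214.244, -533.613, 213.976] pointing down, gripper open.
Joint ranges: [-177.97, 177.97], [-48.28, 115.42], [12.27, 149.76], [-77.06, 257.06], [2.81, 150.46], [-146.56, 146.56]. Speed limits (degrees/s): [147.25, 147.25, 180, 180, 180, 180].

## Interface

Orientations are given as [roll, pitch, yaw] about the fixed x, y, z axes, in that order (R = Rz(yaw) Ry(pitch) Rx(roll)).
In Python, from workcell import env, grab_frame, camera_params, spotter gives the robot as it stands. The module is installed in compiled form; this text tells all that it offers.
- The arm moves only by the shell command python3 -m jog 'ROWS' [FORCE]. ROWS is text: rows parted by semicolons, each of 7 numbers parted by spaces: the turn, a rotation vector about the world's x, y, z in units of 5 degrees (1.0 is 5 degrees), then the shift along the world's x, y, z in units of 25 mm (1.0 is 25 mm), then the opening, from 0 (shut) to 1 (fully open). A call has 1 to 5 rows; each row is the pose to reach, as a shift and turn from the pose commanded when the call began; what a row does not reach only later rows make up. A row lasts 1/8 s, in which the tool goes at most 62.5 mm and 10.7 degrees, less where a joint would pass 70% of its speed; a pose out of reach is approached as far as the arm can. A call with a gripper value outside its range is refused whole. The fingers move at their own pace and stop on an object; FORCE is the grip in N (left out, the last holds). Time passes only in rows, so rows that repeat a pose let the fingers close. It gives the time, the measured TCP pose, the force and the opening at its end, in the units of the state.
- env.state(): the state, without advancing time (a new reading comes with each control period).
- grab_frame(name): name is "side" or "top"; returns the picture (420x560x3 uint8, red, green, blue); there is no depth.
- camera_params(name): a dict with "K" (3x3 intrinsics, pixels), "dist" ([k1, k2, p1, p2, k3] as OpenCV has them; the pictures are not rectified), "rvec" (rotation vector, rad) and "tvec" (3), from world to camera coordinates, as OpenCV has them. Camera axes: x right, y down, z forward; pixel columns grow to the right and rows downward; lengths in mm; the calibration is good to about 2 mm. A picture is of the moment at which its call begins. camera_params takes no time and is no camera call.
- env.job_done(): hands the job in, once; it reports no verdict.
Trained networks look in the newest picture that a camera, given by its name, has taken for a name from the list of things; names that differ only in an ending like _2 or _b are one class to them, and where a whole thing is asked for, a point or a joint stands for the part that bears it (a point fixed in the world has none). Each returns a list of dicts, best first, with "conf" (0 to 1); they miss things now and then, are a little off and sometimes report something else, mostly with a low value. They report only what shows in the picture. A call takes as long as a camera call.
- spotter.look_for(query, camera): "box" ([left, top, width, height] in pixels, round what is visible of it).
- spotter.trace(query, camera): "region" (420x560 bool, what is visible of it) and "box" ([left, top, width, height] in pixels, round what is visible of it).
The state is a dict: "time_s": time; "qpos": joint angles; "qvel": joint speeds; "effort": joint torques, N m; "ee_pos": TCP position; "ee_rot": TCP orientation; "force": force on the tool from outside, world axes, zero at the start; "torque": the same for the moment, N m; "gripper_width": finger opening in mm.
Only numpy, scipy, OpenCV 4.12 (cv2) and the standard library are available. Lean on these libraries where they do the work, as an engineer would, in place of code of your own. Each camera call takes 0.05 s, during which the arm holds its last target. There are 200 camera calls.

## Task

Ready the swaging jig: push the black grooved block across the jig's board, flush along the long steel fence and right home against the short end stop, and lock it there by pushing the ball-ended cam lever round as far as it goes, up to its stop pin. Only push with the fingertips or the outside of the fingers: do not pinch or lift the block or the lever. Leave the loupe, dish and hand tools round the work where they are.

Things in the scene. Friction and masses are not known exactly. Their poses are not given: they have to be found in the camera images.
- jig: Swaging jig, screwed down, cannot move: pale wooden board 185 x 305 x 15 mm with steel fittings on its top (z = 15 mm). Frame: x away from the robot (at yaw 0), y to the left along the board, z up; origin on the underside; the board covers x -95 to +90, y -135 to +170 mm. A steel stop pin for the lever, 5 mm thick and 29 mm high, stands on the board at x = +1, y = -22.5.
- jig_fence (a point): Long fence: a steel bar along the jig's y, 243 mm long, 20 mm wide, 26 mm high. This point: middle of its inner face (which looks to the jig's -x), at the board's top; jig frame x = +60, y = +29.5 mm. Axes as the jig's.
- jig_stop (a point): End stop, at the fence's right end: a short steel bar square to the fence, 52 mm long, 18 mm wide, 26 mm high. This point: middle of its face (which looks to the jig's +y), at the board's top; jig frame x = +26, y = -80 mm. 8 mm of open corner lies between it and the fence. Axes as the jig's.
- grooved_block: Black swage block with lengthwise grooves, a bar 162 mm long (its own x), 46 mm wide (y), 33 mm high, 0.5 to 0.75 kg; loose on the board, left of the cam (+y side), clear of the fence and within 0.3 rad of lying along it. Origin in the middle of its underside; its ends lie 81 mm from there. Its long sides are plain and upright up to 20 mm height. It slides on the board with friction about 0.6.
- jig_seat (a point): Where the block's origin lies when the block is home, on the board's top: 23 mm from the long fence and 81 mm from the end stop (jig frame x = +37, y = +1 mm), the block's length along the jig's y. Axes as the jig's.
- cam_lever (a joint): Cam lever, rad. 0 = open, lever along the jig's -x; turns clockwise seen from above; 1.57 = closed, along the jig's +y, on its stop pin. It works an eccentric disc, 30 mm across, 3 to 20 mm above the board. At the start the throat between disc and fence is 50 to 52 mm; past about 1.15 rad it is too narrow for the block. The disc bites on the block over the last 0.4 rad. The lever stays where left; about 2 N at the ball turns it.
- lever_ball (a point): Centre of the black ball, 22 mm across, at the lever's end: 78 mm from the pivot, 29.5 mm above the board's top. The lever is a steel rod 8 mm thick, its middle 25 to 29 mm above the board. The point turns with the lever: its own -x points from the pivot to the ball, its z up.
- jig_pivot (a point): Foot of the lever's upright pivot axis, on the board's top; jig frame x = -6, y = -45 mm. Axes as the jig's.
- loupe: Bystander: pale loupe, a barrel 25 mm across and 16 mm high, standing on the board right of the end stop. Origin in the middle of its underside.
- pliers_flat: Bystander: flat-nose pliers with red grips, 135 mm long (own y), 12 mm high, on the table between robot and board. Origin under its middle.
- brass_dish: Bystander: brass dish 67 mm across, 15 mm high, on the right half of the table. Origin in the middle of its underside.
- cutters: Bystander: side cutters with blue grips, 120 mm long (own y), 12 mm high, on the right half of the table. Origin under its middle.
- chasing_hammer: Bystander: small hammer, 224 mm long (own y), 21 mm high, on the right half of the table. Origin under its middle.
- vernier: Bystander: steel caliper, 197 mm long (own y), 60 mm wide, 8 mm high, on the table at the right front. Origin under its middle.

How it is judged:
By the outcome, as a careful person would: the job done as asked, in the order asked, and still so for the second after the job is handed in, with the robot touching nothing.
It also fails if it takes over 58 s, if anything falls off the work surface, if the arm or the gripper's body presses on something with over 40 N, if the wrist force passes 120 N, or if a joint passes its speed limit or range.

## Working session

There is one attempt and no reset: what is moved stays moved. The work goes in short steps, Python scripts to look and compute and a shell command to move; the robot and the scene stay as the last step left them, time stands still between calls to the robot, and variables do not carry over. Pictures are saved under pics/ and viewed, about 8 in all and at most 12, crops included, and the job is handed in when it is done.

```bash
mkdir -p pics
cat > h.py <<'E'
import numpy as np, cv2
from workcell import env, grab_frame, camera_params, spotter
def snap(cam,fn):
    im=grab_frame(cam); cv2.imwrite('pics/'+fn,im[:,:,::-1]); return im
def proj(P,cam):
    c=camera_params(cam); return cv2.projectPoints(np.float64(P).reshape(-1,1,3),np.float64(c['rvec']),np.float64(c['tvec']),np.float64(c['K']),np.float64(c['dist']))[0].reshape(-1,2)
def back(uv,z,cam):
    c=camera_params(cam); R=cv2.Rodrigues(np.float64(c['rvec']))[0]; t=np.float64(c['tvec']).ravel()
    n=cv2.undistortPoints(np.float64(uv).reshape(-1,1,2),np.float64(c['K']),np.float64(c['dist'])).reshape(-1,2)
    d=np.c_[n,np.ones(len(n))]@R; o=-R.T@t
    return o+d*((z-o[2])/d[:,2])[:,None]
E
python3 - <<'E'
from h import *
for c in('top','side'):
    snap(c,c+'0.png')
    p=camera_params(c); R=cv2.Rodrigues(np.float64(p['rvec']))[0]; print(c,-R.T@np.float64(p['tvec']).ravel(),R[2],p['K'][0])
    for q in('jig','grooved_block','lever_ball','loupe'):
        print(q,[(np.round(r['box']),round(r['conf'],2)) for r in spotter.look_for(q,c)][:3])
print(env.state())
E
```

```text
top [ 378.71094091  -48.09136947 1036.64159713] [ 0.12454087 -0.01059518 -0.99215791] [425.86623144   0.         277.60756311]
jig [(array([119., 153., 124.,  82.]), 0.72)]
grooved_block [(array([121., 187.,  68.,  30.]), 0.72)]
lever_ball [(array([195., 187.,  16.,  39.]), 0.52), (array([116., 151., 129.,  86.]), 0.29)]
loupe [(array([231., 163.,  10.,  13.]), 0.43), (array([198., 185.,   8.,  44.]), 0.41)]
side [-78.4541056  777.85235361 674.05107189] [ 0.48340782 -0.69856779 -0.52756035] [512.60247604   0.         284.03319633]
jig [(array([116., 224., 157., 112.]), 0.73)]
grooved_block [(array([156., 254.,  64.,  60.]), 0.61)]
lever_ball [(array([211., 242.,  43.,  20.]), 0.66)]
loupe [(array([214., 225.,  11.,   7.]), 0.36)]
{'time_s': 0.5, 'qpos': array([-6.92686479e+01,  1.83156234e+01,  8.96415138e+01,  6.28184359e-04,
        7.20429132e+01, -1.14708616e+00]), 'qvel': array([ 0.04718716, -0.05947303, -0.09109092,  0.13490741,  0.08216631,
        0.03481194]), 'effort': array([-9.29519556e-04, -4.11993814e+01, -2.32041532e+01,  7.27216643e-02,
        3.85912112e-02, -2.47256492e-05]), 'ee_pos': array([ 214.2624739 , -533.59518239,  213.92150198]), 'ee_rot': array([-1.79999962e+02, -5.98471959e-04,  2.18782446e+01]), 'force': array([ 0.02024695, -0.75597899,  0.44067337]), 'torque': array([-0.01864503,  0.01296936,  0.02393814]), 'gripper_width': 91.09488950481513}
```

View pics/top0.png

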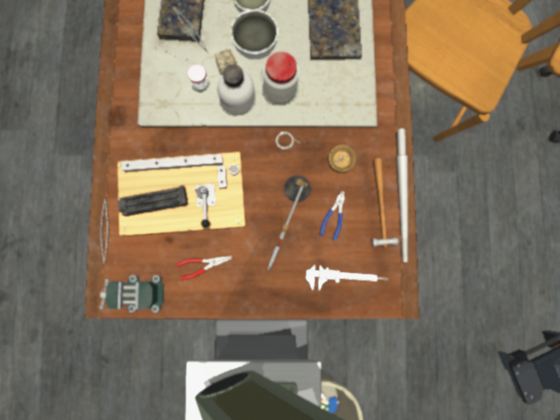

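View pics/side0.png

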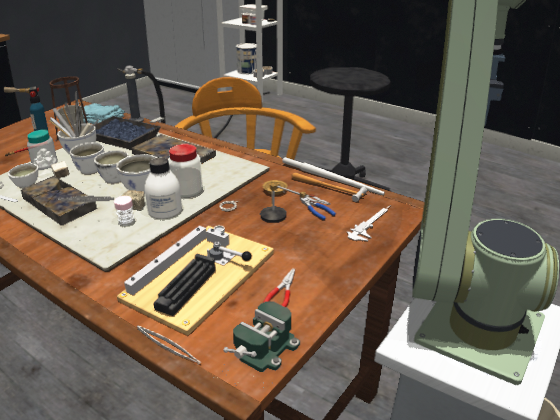

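```bash
cat >> h.py <<'E'
from scipy.optimize import least_squares
def rect(x0,x1,y0,y1,z): return np.array([[x0,y0,z],[x1,y0,z],[x1,y1,z],[x0,y1,z]],float)
def place(P,x,y,a):
    c,s=np.cos(a),np.sin(a); P=np.atleast_2d(np.float64(P)); return np.c_[x+c*P[:,0]-s*P[:,1],y+s*P[:,0]+c*P[:,1],P[:,2]]
def crop2(fn,lines=()):
    out=[]
    for c,(u,v,w,h) in {'top':(105,140,150,110),'side':(108,215,170,125)}.items():
        s=400/w; im=grab_frame(c)[v:v+h,u:u+w,::-1]; im=cv2.resize(im,None,fx=s,fy=s,interpolation=cv2.INTER_CUBIC)
        for P,col in lines: cv2.polylines(im,[np.int32(16*((proj(P,c)+.5-[u,v])*s))],True,col,1,cv2.LINE_AA,4)
        out.append(cv2.copyMakeBorder(im,0,300-im.shape[0],0,0,cv2.BORDER_CONSTANT) if im.shape[0]<300 else im[:300])
    cv2.imwrite('pics/'+fn,np.hstack(out))
E
python3 - <<'E'
from h import *
# outline fit: hull of traced region vs hull of projected solid
hull={}
for c in('top','side'):
    grab_frame(c)
    for q in('jig','grooved_block'):
        r=spotter.trace(q,c)[0]; m=r['region'].astype(np.uint8)
        print(c,q,r['conf'],m.sum(),r['box'])
        np.save(f'pics/{c}_{q}.npy',m)
    hsv=cv2.cvtColor(grab_frame(c),cv2.COLOR_RGB2HSV); 
m=np.load('pics/top_jig.npy')
cn=max(cv2.findContours(m,0,1)[0],key=cv2.contourArea)
r=cv2.minAreaRect(cn); b=cv2.boxPoints(r); print(r,b.tolist()); print(back(b,15,'top'))
b3=back(b,15,'top')[:,:2]; c0=b3.mean(0); print(c0,[np.linalg.norm(b3[i]-b3[i-1]) for i in range(4)])
crop2('c1.png')
E
```

```text
top jig 0.82 7751 [120.0, 151.6, 124.7, 85.9]
top grooved_block 0.85 1288 [121.6, 187.5, 65.2, 30.3]
side jig 0.55 7272 [114.1, 224.0, 158.7, 110.7]
side grooved_block 0.64 1743 [154.7, 253.8, 62.0, 62.1]
((179.66014099121094, 193.21144104003906), (75.91075897216797, 125.76532745361328), 85.33314514160156) [[113.89783477783203, 160.49815368652344], [239.24620056152344, 150.26564025878906], [245.42245483398438, 225.9247283935547], [120.07408142089844, 236.15724182128906]]
[[631.42860074 345.31683277  15.        ]
 [656.82442438  35.46105153  15.        ]
 [469.85531061  18.46154976  15.        ]
 [444.60660286 320.99964555  15.        ]]
[550.67873465 180.0597699 ] [np.float64(188.39794183388298), np.float64(310.89476197249775), np.float64(187.74033281075992), np.float64(303.58984937958365)]
```

View pics/c1.png

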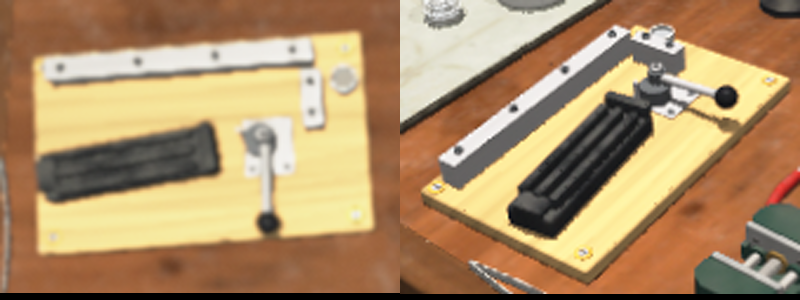

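```bash
cat >> h.py <<'E'
def box3(lx,ly,z0,z1): return np.vstack([rect(-lx,lx,-ly,ly,z0),rect(-lx,lx,-ly,ly,z1)])
def maskfit(P,masks,p0,step=(6,6,.06)):
    from scipy.optimize import minimize
    def cost(p):
        s=0
        for c,m in masks.items():
            h=cv2.convexHull(np.float32(proj(place(P,*p),c))); k=np.zeros((840*2,560*4),np.uint8)[:420*4]
            cv2.fillConvexPoly(k,np.int32(np.round((h+.5)*4*16)),1,8,4)
            k=cv2.resize(k.astype(np.float32),(560,420),interpolation=cv2.INTER_AREA)
            s+=np.abs(k-m).sum()/m.sum()
        return s
    sx=np.array([p0]+[np.array(p0)+np.eye(3)[i]*step[i] for i in range(3)])
    r=minimize(cost,p0,method='Nelder-Mead',options=dict(initial_simplex=sx,xatol=.02,fatol=1e-5)); return r.x,r.fun
E
python3 - <<'E'
from h import *
T=np.array([[38,252],[374,229],[361,31],[34,58]])/(400/150)+[105,140]-.5   # near-left,near-right,far-right,far-left
S=np.array([[590-400,280],[790-400,78],[22,195]])/(400/170)+[108,215]-.5   # near-left,near-right,far-left (top edge)
M=np.array([[-95,170,15],[-95,-135,15],[90,-135,15],[90,170,15]],float)
f=lambda p,w=(1,1):np.r_[(w[0]*(proj(place(M,*p),'top')-T)).ravel(),(w[1]*(proj(place(M[[0,1,3]],*p),'side')-S)).ravel()]
for w in((1,1),(1,0),(0,1)):
    r=least_squares(f,[550,163,.08],args=(w,),x_scale=[10,10,.1]); print('jig',w,np.round(r.x,3),np.round(r.fun,1))
    if w==(1,1): J=r.x
np.save('J.npy',J)
B0=place([[-30,85,0]],*J)[0]
for cs in(('top','side'),('top',),('side',)):
    b,c=maskfit(box3(81,23,15,46),{k:np.load(f'pics/{k}_grooved_block.npy') for k in cs},[B0[0],B0[1],J[2]+np.pi/2+.1]); print('blk',cs,b,c)
    if len(cs)==2: B=b
np.save('B.npy',B)
d=place([[B[0]-J[0],B[1]-J[1],0]],0,0,-J[2])[0]; print('block in jig',d,B[2]-np.pi/2-J[2])
print('pivot,ball,pin,seat',place([[-6,-45,0],[-84,-45,44.5],[1,-22.5,0],[37,1,0]],*J))
ln=[(place(rect(-95,90,-135,170,15),*J),(0,0,255)),(place(rect(60,80,-92,151,41),*J),(0,255,0)),(place(rect(0,52,-98,-80,41),*J),(0,255,0)),(place(rect(-81,81,-23,23,48),*B),(255,0,255)),(place(rect(-81,81,-23,23,15),*B),(255,255,0)),(place([[-6,-45,44.5],[-84,-45,44.5]],*J),(255,0,0))]
crop2('c2.png',ln)
E
```

```text
jig (1, 1) [5.54142e+02 1.63857e+02 8.20000e-02] [-0.5  1.8 -0.6  0.3 -1.1 -0.1 -1.5 -0.2 -0.1 -3.   1.2 -0.2 -0.5 -1.6]
jig (1, 0) [5.55164e+02 1.61578e+02 7.50000e-02] [ 0.2  0.9  0.1  0.3  0.1 -0.2 -0.4 -1.  -0.  -0.   0.  -0.  -0.  -0. ]
jig (0, 1) [5.51779e+02 1.68135e+02 9.30000e-02] [-0.   0.  -0.   0.  -0.   0.  -0.   0.   0.4 -1.1  0.6  0.6 -1.1  0.6]
blk ('top', 'side') [530.25608402 239.73686861   1.76775087] 0.35891567044575823
blk ('top',) [528.32502676 241.50762574   1.74996083] 0.18682065217391305
blk ('side',) [530.14470149 242.23083341   1.78669259] 0.16128800917957545
block in jig [-17.60768489  77.57771786   0.        ] 0.11517295752256576
pivot,ball,pin,seat [[551.83840216 118.51707317   0.        ]
 [474.09909768 112.145218    44.5       ]
 [556.97697127 141.51370569   0.        ]
 [590.93692466 167.87601904   0.        ]]
```

View pics/c2.png

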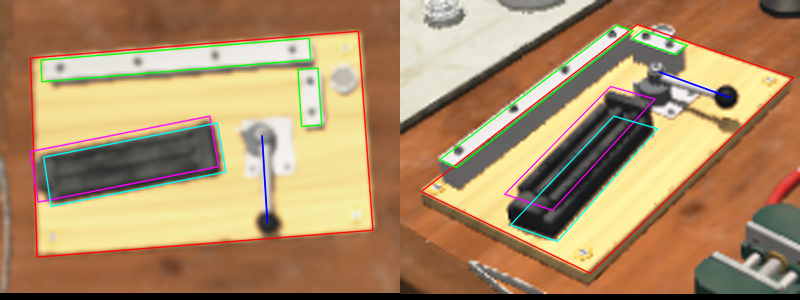

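```bash
cat >> h.py <<'E'
def blockP(h=15): return np.vstack([rect(-81,81,-23,23,h),rect(-81,81,-23,23,h+20),rect(-81,81,-15,15,h+33)])
def hullmask(m):
    m=cv2.morphologyEx(m.astype(np.uint8),cv2.MORPH_OPEN,np.ones((2,2),np.uint8))
    n,l,st,_=cv2.connectedComponentsWithStats(m); l=(l==1+np.argmax(st[1:,4])).astype(np.uint8)
    k=np.zeros_like(l); cv2.fillConvexPoly(k,cv2.convexHull(cv2.findNonZero(l)),1); return k
def dark(c,roi):
    g=cv2.cvtColor(grab_frame(c),cv2.COLOR_RGB2HSV)[:,:,2]<95; k=np.zeros_like(g); k[roi]=g[roi]; return k
E
python3 - <<'E'
from h import *
J=np.load('J.npy'); B=np.load('B.npy')
ms={};bs={}
for c in('top','side'):
    h=cv2.cvtColor(grab_frame(c),cv2.COLOR_RGB2HSV).astype(int)
    w=((h[...,2]>190)&(h[...,0]>15)&(h[...,0]<32)&(h[...,1]>50)); roi=np.zeros_like(w); x,y,ww,hh={'top':(110,145,140,100),'side':(108,215,170,125)}[c]; roi[y:y+hh,x:x+ww]=1
    ms[c]=hullmask(w&roi)
    tr=cv2.dilate(np.load(f'pics/{c}_grooved_block.npy'),np.ones((9,9)))
    bs[c]=hullmask((h[...,2]<100)&(tr>0)); print(c,ms[c].sum(),bs[c].sum())
for cs in(('top','side'),('top',),('side',)):
    j,f=maskfit(rect(-95,90,-135,170,15),{k:ms[k] for k in cs},J); b,g=maskfit(blockP(),{k:bs[k] for k in cs},B)
    d=place([[b[0]-j[0],b[1]-j[1],0]],0,0,-j[2])[0]
    print(cs,np.round(j,3),round(f,3),np.round(b,3),round(g,3),'rel',d[:2],b[2]-np.pi/2-j[2])
    if len(cs)==2: np.save('J.npy',j);np.save('B.npy',b);J2,B2=j,b
J,B=J2,B2
ln=[(place(rect(-95,90,-135,170,15),*J),(0,0,255)),(place(rect(60,80,-92,151,41),*J),(0,255,0)),(place(rect(0,52,-98,-80,41),*J),(0,255,0)),(place(rect(-81,81,-15,15,48),*B),(255,0,255)),(place(rect(-81,81,-23,23,15),*B),(255,255,0)),(place([[-6,-45,44.5],[-84,-45,44.5]],*J),(255,0,0))]
crop2('c3.png',ln)
E
```

```text
top 9490 1247
side 6104 1908
('top', 'side') [5.5129e+02 1.6626e+02 7.8000e-02] 0.372 [527.754 238.859   1.741] 0.27 rel [-17.77545137  74.21951525] 0.09169254063972745
('top',) [5.51857e+02 1.59486e+02 7.70000e-02] 0.016 [527.252 234.12    1.736] 0.168 rel [-18.8045047   76.30215695] 0.08831627088449837
('side',) [5.50891e+02 1.68291e+02 7.90000e-02] 0.314 [529.517 239.048   1.763] 0.063 rel [-15.70429804  72.22760556] 0.1126545597589034
```

View pics/c3.png

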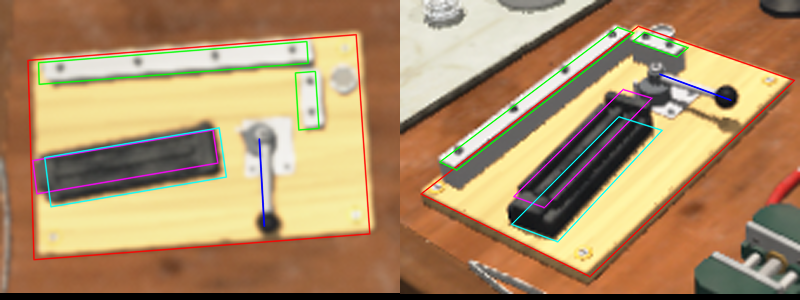

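```bash
python3 -m jog '0 0 1 0.7 2.1 0 0;0 0 2 1.4 4.2 0 0;0 0 3 2.1 6.2 0 0;0 0 4 2.8 8.3 0 0;0 0 4.8 3.5 10.3 0 0' 10; python3 -m jog '0 0 1 0.7 2.1 0 0;0 0 2 1.4 4.2 0 0;0 0 3 2.1 6.2 0 0;0 0 4 2.8 8.3 0 0;0 0 4.9 3.5 10.3 0 0'; python3 -m jog '0 0 1 0.7 2.1 0 0;0 0 2 1.4 4.2 -1 0;0 0 3 2.1 6.2 -2.5 0;0 0 4 2.8 8.3 -4 0;0 0 4.8 3.5 10.4 -5.4 0'
```

```text
time_s: 1.92
ee_pos: [302.1, -274.5, 214.2]
ee_rot: [180.0, -0.0, 46.0]
force: [1.0, 0.4, -0.9]
gripper_width: 44.2
time_s: 2.55
ee_pos: [389.7, -16.8, 214.4]
ee_rot: [179.9, -0.0, 70.5]
force: [0.3, -0.6, 0.7]
gripper_width: 0.2
time_s: 3.18
ee_pos: [474.6, 235.4, 83.2]
ee_rot: [180.0, -0.0, 94.5]
force: [0.4, -0.8, -0.2]
gripper_width: 0.4
```

```bash
python3 -m jog '0 0 0 0 0 -0.9 0;0 0 0 0 0 -0.9 0'
cat >> h.py <<'E'
def tool():
    s=env.state(); p=np.array(s['ee_pos']); a=np.radians(s['ee_rot'][2]); return p,a
def toolbox():
    p,a=tool(); return place(rect(-16,16,-13.5,13.5,0),p[0],p[1],a)+[0,0,p[2]]
E
python3 - <<'E'
from h import *
J=np.array([552,162,.077]);np.save('J.npy',J);B=np.load('B.npy')
ln=[(place(rect(-95,90,-135,170,15),*J),(0,0,255)),(place(rect(60,80,-92,151,41),*J),(0,255,0)),(toolbox(),(255,0,255)),(toolbox()+[0,0,30],(255,255,0))]
crop2('c4.png',ln); print(tool())
E
```

```text
time_s: 3.42
ee_pos: [472.8, 233.5, 60.0]
ee_rot: [-179.8, 0.1, 94.4]
force: [0.1, -0.3, 0.2]
gripper_width: 0.5
(array([474.41323157, 233.47773411,  62.29979905]), np.float64(1.6467973936680531))
```

View pics/c4.png

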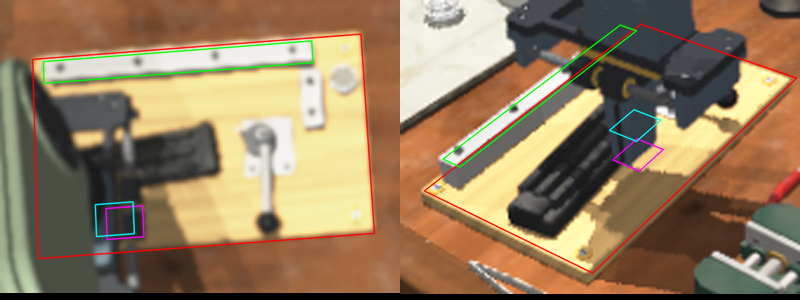

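```bash
python3 -m jog '0 0 0 0 0 -0.8 0;0 0 0 0 0 -1.4 0;0 0 0 0 0 -1.4 0'; python3 -m jog '0 0 0 0.4 0.03 0 0;0 0 0 0.7 0.05 0 0;0 0 0 1.0 0.08 0 0;0 0 0 1.2 0.09 0 0;0 0 0 1.4 0.11 0 0';python3 -m jog '0 0 0 0.2 0.015 0 0;0 0 0 0.4 0.03 0 0;0 0 0 0.6 0.05 0 0;0 0 0 0.8 0.06 0 0'
```

```text
time_s: 3.9
ee_pos: [473.7, 233.0, 26.5]
ee_rot: [-179.9, 0.0, 94.3]
force: [0.7, 0.7, 0.3]
gripper_width: 0.7
time_s: 4.53
ee_pos: [506.1, 235.8, 26.6]
ee_rot: [-179.6, 0.1, 94.4]
force: [-8.8, -0.8, 7.3]
gripper_width: 0.9
time_s: 5.03
ee_pos: [525.9, 237.4, 26.8]
ee_rot: [-179.6, 0.1, 94.4]
force: [-8.6, 0.2, 7.1]
gripper_width: 0.1
```

```bash
python3 -m jog '0 0 0 0.15 0.01 0.05 0;0 0 0 0.3 0.02 0.1 0;0 0 0 0.45 0.03 0.1 0;0 0 0 0.6 0.04 0.1 0';python3 -m jog '0 0 0 0.1 0.01 0 0;0 0 0 0.2 0.015 0 0;0 0 0 0.3 0.02 0 0'
```

```text
time_s: 5.52
ee_pos: [544.2, 238.7, 28.9]
ee_rot: [-180.0, 0.0, 94.4]
force: [-2.8, -1.2, -2.4]
gripper_width: 0.2
time_s: 5.9
ee_pos: [551.8, 239.4, 29.2]
ee_rot: [180.0, -0.0, 94.4]
force: [-3.1, 0.3, -1.9]
gripper_width: 0.7
```

```bash
python3 -m jog '0 0 0 0.1 0.01 0 0;0 0 0 0.2 0.015 0 0'; python3 -m jog '0 0 0 0.1 0.01 0 0;0 0 0 0.2 0.015 0 0'
python3 - <<'E'
from h import *
J=np.array([552,160.5,.077]);np.save('J.npy',J)
p,a=tool(); print(place([p-[J[0],J[1],0]],0,0,-J[2]))
ln=[(place(rect(60,80,-92,151,41),*J),(0,255,0)),(place(rect(14,60,-5,157,15),*J),(255,255,0))]
crop2('c5.png',ln)
E
```

```text
time_s: 6.15
ee_pos: [554.6, 239.6, 29.0]
ee_rot: [-179.7, 0.0, 94.3]
force: [-10.2, 0.8, 3.4]
gripper_width: 0.3
time_s: 6.4
ee_pos: [554.8, 239.6, 28.9]
ee_rot: [-179.1, 0.1, 94.3]
force: [-20.7, 1.0, 10.3]
gripper_width: 0.6
[[ 8.8578374  78.61633146 28.91646638]]
```

View pics/c5.png

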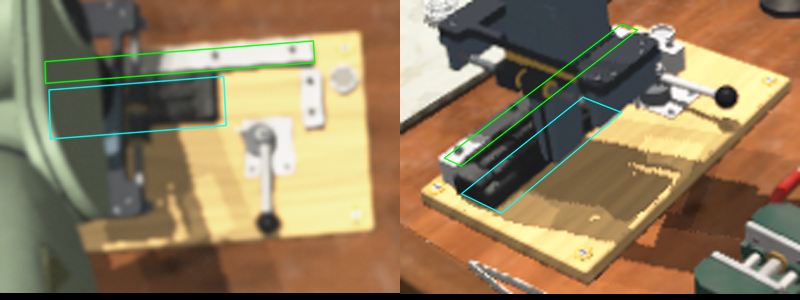

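```bash
python3 -m jog '0 0 0 -1.36 -0.1 0 0;0 0 0 -1.55 2.4 0 0;0 0 0 -1.74 4.88 0 0;0 0 0 -0.5 4.97 -0.1 0;0 0 0 0.77 5.07 -0.1 0'; python3 -m jog '0 0 0 0 0 0 0'
python3 - <<'E'
from h import *
J=np.load('J.npy')
p,a=tool(); print(place([p-[J[0],J[1],0]],0,0,-J[2]))
for c in('top','side'):
    grab_frame(c); print(c,[(r['box'],r['conf']) for r in spotter.trace('grooved_block',c)][:1])
ln=[(place(rect(60,80,-92,151,41),*J),(0,255,0)),(toolbox(),(255,0,255))]
crop2('c6.png',ln)
E
```

```text
time_s: 7.12
ee_pos: [583.2, 369.2, 27.8]
ee_rot: [179.7, -0.1, 94.5]
force: [-0.0, -0.3, -0.3]
gripper_width: 0.7
time_s: 7.25
ee_pos: [584.9, 368.1, 27.6]
ee_rot: [179.6, -0.1, 94.3]
force: [-0.4, 0.3, 0.3]
gripper_width: 0.9
[[ 48.72512549 204.44786747  27.57818865]]
top [([122.4, 168.8, 63.0, 21.4], 0.68)]
side [([138.3, 248.2, 62.6, 54.2], 0.68)]
```

View pics/c6.png

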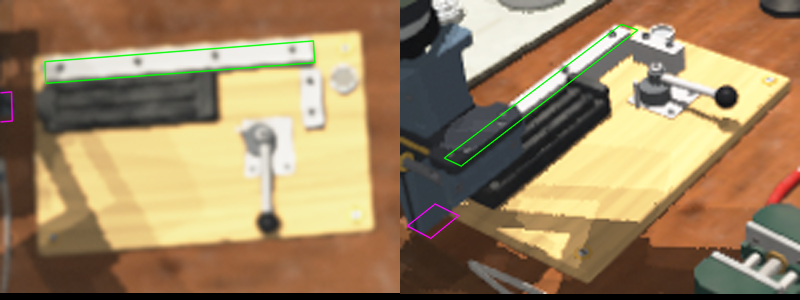

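```bash
python3 -m jog '0 0 0 -0.46 -0.035 0 0;0 0 0 -0.43 -0.4 0 0;0 0 0 -0.4 -0.8 0 0;0 0 0 -0.38 -1.1 0 0;0 0 0 -0.36 -1.3 0 0'; python3 -m jog '0 0 0 0.02 -0.3 0 0;0 0 0 0.045 -0.6 0 0;0 0 0 0.07 -0.9 0 0;0 0 0 0.09 -1.2 0 0'; python3 -m jog '0 0 0 0.02 -0.3 0 0;0 0 0 0.045 -0.6 0 0;0 0 0 0.07 -0.9 0 0'
```

```text
time_s: 8.18
ee_pos: [571.8, 334.9, 26.9]
ee_rot: [-180.0, -0.1, 94.3]
force: [-1.1, 4.4, -1.1]
gripper_width: 0.5
time_s: 8.68
ee_pos: [574.0, 305.3, 26.8]
ee_rot: [180.0, -0.1, 94.3]
force: [-1.1, 5.3, 0.7]
gripper_width: 0.3
time_s: 9.05
ee_pos: [575.8, 282.7, 26.9]
ee_rot: [180.0, -0.1, 94.3]
force: [-1.5, 4.8, 0.2]
gripper_width: 0.9
```

```bash
python3 -m jog '0 0 0 0.015 -0.2 0 0;0 0 0 0.03 -0.4 0 0;0 0 0 0.045 -0.6 0 0'; python3 -m jog '0 0 0 0.007 -0.1 0 0;0 0 0 0.015 -0.2 0 0';python3 - <<'E'
from h import *
J=np.load('J.npy')
p,a=tool(); print(place([p-[J[0],J[1],0]],0,0,-J[2]))
ln=[(place(rect(14,60,-80,82,15),*J),(0,255,0))]
crop2('c7.png',ln)
E
```

```text
time_s: 9.43
ee_pos: [576.9, 267.7, 26.8]
ee_rot: [180.0, -0.1, 94.3]
force: [-1.2, 4.9, -0.3]
gripper_width: 0.7
time_s: 9.68
ee_pos: [577.2, 264.9, 27.0]
ee_rot: [180.0, -0.4, 94.2]
force: [-3.5, 15.9, -0.9]
gripper_width: 0.3
[[ 33.15138572 102.18675429  26.95858922]]
```

View pics/c7.png

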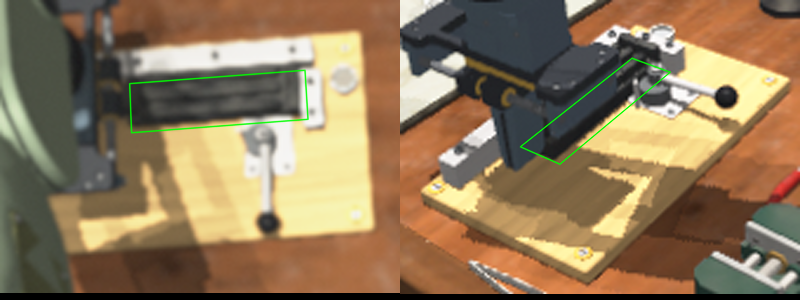

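```bash
python3 -m jog '0 0 0 0.007 -0.1 0 0;0 0 0 0.015 -0.2 0 0'; python3 -m jog '0 0 0 0 0.3 0 0;0 0 0 -0.1 1 0 0;0 0 0 -0.1 1 0 0'; python3 -m jog '0 0 0 -1 0.5 0 0;0 0 0 -2.9 0 0 0;0 0 0 -2.7 -2 0 0;0 0 0 -2.65 -2.8 0 0'
```

```text
time_s: 10.02
ee_pos: [577.3, 264.8, 27.2]
ee_rot: [179.9, -0.8, 94.1]
force: [-5.7, 29.8, -2.2]
gripper_width: 0.5
time_s: 10.4
ee_pos: [575.4, 282.5, 26.6]
ee_rot: [180.0, 0.0, 94.5]
force: [0.2, -0.3, -0.5]
gripper_width: 0.7
time_s: 10.9
ee_pos: [508.6, 209.7, 26.8]
ee_rot: [-180.0, 0.1, 94.3]
force: [0.2, 1.1, -0.0]
gripper_width: 0.3
```

```bash
python3 -m jog '0 0 0 0.8 0.06 0 0;0 0 0 1.4 0.1 0 0;0 0 0 1.7 0.13 0 0;0 0 0 1.8 0.14 0 0'; python3 -m jog '0 0 0 0.1 0.01 0 0;0 0 0 0.2 0.015 0 0';  python3 -m jog '0 0 0 0.1 0.01 0 0;0 0 0 0.2 0.015 0 0'
```

```text
time_s: 11.4
ee_pos: [554.3, 215.5, 26.4]
ee_rot: [-180.0, 0.0, 94.4]
force: [-0.3, -0.3, -0.1]
gripper_width: -0.1
time_s: 11.65
ee_pos: [556.1, 215.7, 26.4]
ee_rot: [-179.6, 0.0, 94.4]
force: [-8.6, 1.7, 5.5]
gripper_width: 0.6
time_s: 11.9
ee_pos: [556.2, 215.7, 26.4]
ee_rot: [-179.0, 0.1, 94.3]
force: [-18.8, 1.3, 14.6]
gripper_width: 0.7
```

```bash
python3 -m jog '0 0 0 -1.8 -0.14 0 0;0 0 0 -2.4 -1.5 1.5 0;0 0 0 -2.9 -3.2 2.8 0;0 0 0 -3.2 -4.8 2.8 0;0 0 0 -3.5 -6.1 2.4 0';python3 -m jog '0 0 0 0 0 0 0'
python3 - <<'E'
from h import *
p,a=tool(); print(p,a)
for c in('top','side'):
    snap(c,c+'8.png'); r=spotter.trace('lever_ball',c)
    print(c,[(np.round(x['box'],1),round(x['conf'],2)) for x in r][:2])
J=np.array([552,162.5,.077]); 
ln=[(place(rect(14,60,-80,82,15),*J),(0,255,0)),(place([[-6,-45,44.5],[-84,-45,44.5]],*J),(255,0,0)),(toolbox(),(255,0,255))]
crop2('c8.png',ln)
E
```

```text
time_s: 12.52
ee_pos: [477.1, 62.5, 88.0]
ee_rot: [179.8, 0.0, 94.4]
force: [0.4, -0.6, -0.1]
gripper_width: 0.3
time_s: 12.65
ee_pos: [475.3, 62.1, 86.4]
ee_rot: [-179.9, 0.0, 94.2]
force: [0.8, -0.3, -0.6]
gripper_width: 0.2
[475.32566149  62.08472808  86.44971176] 1.6445200285191837
top []
side [(array([213.2, 243.7,  39.4,  17.6]), 0.68)]
```

View pics/c8.png

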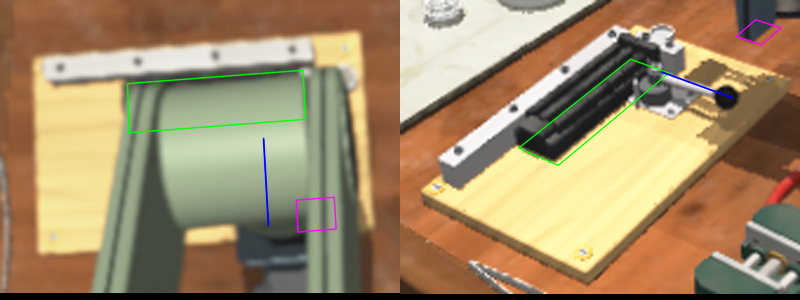

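```bash
python3 -m jog '0 0 0 0 0 -1.2 0;0 0 0 0 0 -2.2 0;0 0 0 0 0 -2.2 0';  python3 - <<'E'
from h import *
J=np.array([552,162.5,.077]);np.save('J.npy',J)
p,a=tool(); print(p)
pr=np.array(p[:2]);
for th in range(0,97,6):
    t=np.radians(th); q=np.array([-6,-45])+73*np.array([-np.cos(t),np.sin(t)])+26*np.array([-np.sin(t),-np.cos(t)])
    w=place([[*q,0]],*J)[0][:2]; print(th,np.round(w,1),'from here',np.round((w-p[:2])/25,2),'rot',-th/5)
E
```

```text
time_s: 13.32
ee_pos: [475.3, 64.1, 30.4]
ee_rot: [-179.8, 0.0, 94.4]
force: [-0.9, -0.3, -0.1]
gripper_width: 0.7
[475.31557657  64.07529954  30.39301577]
0 [478.7  85.6] from here [0.14 0.86] rot 0.0
6 [475.8  93.2] from here [0.02 1.17] rot -1.2
12 [473.7 101. ] from here [-0.07  1.48] rot -2.4
18 [472.4 109.1] from here [-0.12  1.8 ] rot -3.6
24 [472.  117.2] from here [-0.13  2.12] rot -4.8
30 [472.4 125.3] from here [-0.12  2.45] rot -6.0
36 [473.7 133.3] from here [-0.07  2.77] rot -7.2
42 [475.8 141.1] from here [0.02 3.08] rot -8.4
48 [478.7 148.7] from here [0.13 3.38] rot -9.6
54 [482.4 155.9] from here [0.28 3.67] rot -10.8
60 [486.8 162.7] from here [0.46 3.95] rot -12.0
66 [491.9 169. ] from here [0.66 4.2 ] rot -13.2
72 [497.6 174.7] from here [0.89 4.43] rot -14.4
78 [503.9 179.9] from here [1.14 4.63] rot -15.6
84 [510.7 184.3] from here [1.42 4.81] rot -16.8
90 [517.9 188. ] from here [1.71 4.96] rot -18.0
96 [525.5 190.9] from here [2.01 5.07] rot -19.2
```

```bash
python3 -m jog '0 0 0 0.1 0.5 0 0;0 0 0 0.14 0.86 0 0;0 0 -1.2 0.02 1.17 0 0;0 0 -2.4 -0.07 1.48 0 0;0 0 -3.6 -0.12 1.8 0 0'; python3 -m jog '0 0 -1.2 -0.01 0.32 0 0;0 0 -2.4 0 0.65 0 0;0 0 -3.6 0.05 0.97 0 0;0 0 -4.8 0.14 1.28 0 0;0 0 -6 0.25 1.58 0 0'
```

```text
time_s: 13.95
ee_pos: [474.5, 109.3, 32.7]
ee_rot: [179.8, -0.0, 76.2]
force: [0.6, -2.9, -0.0]
gripper_width: 0.7
time_s: 14.58
ee_pos: [479.6, 148.8, 32.5]
ee_rot: [180.0, 0.0, 46.2]
force: [-1.1, -2.6, 0.8]
gripper_width: 0.1
```

```bash
python3 -m jog '0 0 -1.2 0.15 0.29 0 0;0 0 -2.4 0.33 0.57 0 0;0 0 -3.6 0.53 0.82 0 0;0 0 -4.8 0.76 1.05 0 0'; python3 -m jog '0 0 -0.6 0.12 0.1 0 0;0 0 -1.2 0.25 0.2 0 0;0 0 -1.2 0.25 0.2 0 0';  python3 -m jog '0 0 -0.6 0.14 0.09 0 0;0 0 -1.2 0.28 0.18 0 0;0 0 -1.2 0.28 0.18 0 0'
```

```text
time_s: 15.08
ee_pos: [497.6, 175.3, 32.4]
ee_rot: [-180.0, 0.1, 22.2]
force: [-4.7, 0.2, 2.2]
gripper_width: 0.7
time_s: 15.45
ee_pos: [502.2, 180.0, 32.3]
ee_rot: [-180.0, 0.3, 16.4]
force: [-6.0, 0.8, 4.7]
gripper_width: 0.2
time_s: 15.82
ee_pos: [507.6, 184.5, 32.1]
ee_rot: [-180.0, 0.5, 10.4]
force: [-9.5, 0.3, 6.8]
gripper_width: 0.4
```

```bash
python3 -m jog '0 0 -0.6 0.15 0.07 0 0;0 0 -1.2 0.29 0.15 0 0;0 0 -1.2 0.29 0.15 0 0';  python3 -m jog '0 0 0 0.15 0.03 0 0;0 0 0 0.3 0.06 0 0;0 0 0 0.3 0.06 0 0'; python3 -m jog '0 0 0 0.15 0.01 0 0;0 0 0 0.3 0.02 0 0;0 0 0 0.3 0.02 0 0'
```

```text
time_s: 16.2
ee_pos: [513.5, 188.5, 32.1]
ee_rot: [-180.0, 0.6, 4.4]
force: [-13.1, 2.6, 8.4]
gripper_width: 0.7
time_s: 16.58
ee_pos: [519.5, 190.0, 31.8]
ee_rot: [-180.0, 0.8, 4.4]
force: [-15.1, 3.6, 8.1]
gripper_width: 0.1
time_s: 16.95
ee_pos: [520.0, 190.1, 31.6]
ee_rot: [180.0, 1.7, 4.3]
force: [-30.6, 5.5, 19.5]
gripper_width: 0.8
```

```bash
python3 -m jog '0 0 0 0.12 0.01 0 0;0 0 0 0.12 0.01 0 0'; python3 -m jog '0 0 0 -1 -0.1 0 0;0 0 0 -2 -0.3 0 0;0 0 0 -2 -0.5 2 0;0 0 0 -2 -2.5 4 0;0 0 0 -2 -5 4 0'; python3 -m jog '0 0 0 -1 -2.5 1 0;0 0 0 -1.5 -5 1 0;0 0 0 -2 -7.5 1 0;0 0 0 -2 -8 1 0;0 0 0 -2 -8 1 0';python3 - <<'E'
from h import *
J=np.load('J.npy')
ln=[(place(rect(14,60,-80,82,15),*J),(0,255,0)),(place([[-6,-45,44.5],[-6,33,44.5]],*J),(255,0,0))]
crop2('c9.png',ln)
E
```

```text
time_s: 17.2
ee_pos: [520.2, 190.2, 31.6]
ee_rot: [180.0, 2.0, 4.3]
force: [-35.7, 5.4, 24.6]
gripper_width: 0.5
time_s: 17.82
ee_pos: [490.3, 71.7, 135.6]
ee_rot: [-180.0, -0.6, 4.6]
force: [1.0, -0.2, -1.2]
gripper_width: 0.6
time_s: 18.45
ee_pos: [437.6, -130.1, 157.1]
ee_rot: [180.0, -0.1, 4.2]
force: [-0.0, 0.0, -1.1]
gripper_width: 0.1
```

View pics/c9.png

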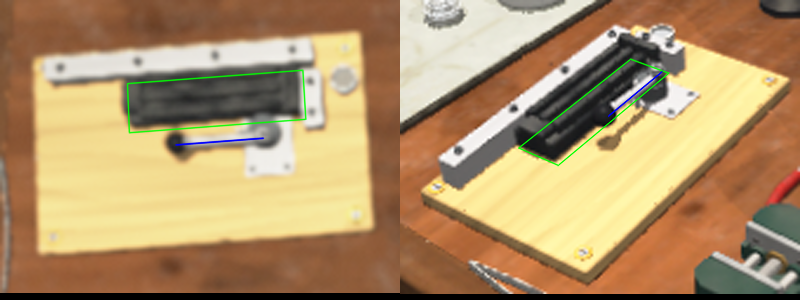

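Run:
```python
from h import *
out=[]
for c,(u,v,w,h) in {'top':(145,150,90,60),'side':(155,220,90,60)}.items():
    a=np.mean([grab_frame(c).astype(float) for _ in range(3)],0)[v:v+h,u:u+w,::-1]
    out.append(cv2.resize(np.uint8(a),(400,267),interpolation=cv2.INTER_CUBIC))
cv2.imwrite('pics/c10.png',cv2.convertScaleAbs(np.hstack(out),alpha=1.3))
```

```text
(no output)
```

View pics/c10.png

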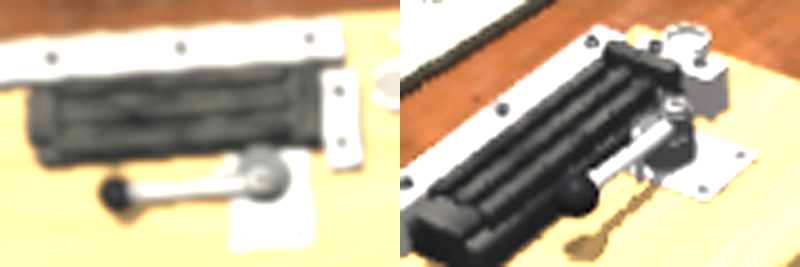

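```bash
python3 -c "
from workcell import env
print(env.state()['force']); print(env.job_done())"
```

```text
[0.60141012 0.8110888  0.12013043]
the job is handed in; nothing more can be done
None
```

I seated the block and locked the lever, then handed the job in at about 19 s of the 58 s allowed. I pushed only with the shut fingers. I took 12 pictures, the maximum.

**What I did**
1. I pushed the block across to the long fence.
2. I slid it along the fence to the end stop, where it stopped dead: about 30 N gave no further movement.
3. I pushed it against the fence once more; it was already flush.
4. I swung the lever round to a hard stop. The force rose from 15 N to 36 N for less than 1 mm of travel, so I take the stop to be the pin.

**Last checks**
- **Pictures:** after the arm had backed away, both cameras showed the block against the fence and end stop, and the lever lying along the block. The loupe had not moved. I did not look again at the other tools, but the arm met no unexpected force near them.
- **Lever angle:** in the last top picture the lever looks about 0.02 rad short of parallel to the fence. That is about what a picture can resolve, and I relied on the hard stop instead.
- **Camera disagreement:** the two cameras differed by 6–9 mm on where the jig lies along y. Contact with the fence came about 8 mm further in x than I predicted. I therefore relied on the contact forces for the final positions.

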